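# Set the guide fence of the sample-rack deck

## Task

Slide the slotted aluminium fence along the deck until its face bears gently but firmly, flush along its length, against the low dark stop bar that marks its position, then swing the black clamping lever clockwise (seen from above) until the fence is firmly clamped, without overstraining the clamp. Let go of everything, and leave the bottle, box and tube rack beside it alone.

Things in the scene. Friction and masses are not known exactly. Their poses are not given: they have to be found in the camera images.
- deck: fixed grey-painted deck plate, 180 (x) by 300 (y) by 12 mm, lying on the bench; origin at the centre of its underside. The fence slides along its y axis; the stop bar lies towards +y. A white rail 40 mm tall stands along its +y edge.
- fence: loose aluminium angle bracket, about 0.35 kg: foot plate 130 (x) by 146 (y) by 6 mm flat on the deck, two slots along y at x = -40 and +40 mm with about 1 mm of side play on their bolts, and an upright wall along its +y edge (y = 50 to 60 mm), 51 mm tall. Origin on its underside; axes as the deck's. It slides 12 to 58 mm along +y to meet the stop bar, dragging with 2 to 6 N, steady in each case.
- fence_grip (a point): grip point of the fence: middle of the length and thickness of the upright wall, 28.5 mm above the deck's top, 22.5 mm below the wall's top edge. The wall is 10 mm thick along y; take it from above with a finger on either side. Axes as the fence.
- fence_face (a point): middle of the lower edge of the fence's +y face, the face that must meet the stop bar.
- stop_bar: dark steel stop bar on the deck, 110 (x) by 14 (y) by 10 mm tall; origin at the centre of its underside. Its -y lip is set by hand and stands within 3 mm either way of stop_face: feel for it. Push the fence on it with 3 to 5 N more than the steady drag of sliding, and hold for half a second; more than 16 N on the bar harms it.
- stop_face (a point): middle of the lower edge of the stop bar's -y face as drawn, at the engraved line on the deck; axes as the deck's. The true face lies within 3 mm of it along y.
- clamp_foot: round steel clamping washer, 26 mm across and 5 mm thick, on the bolt in the slot at x = +40 mm; it does not turn; the lever screws it down onto the fence's foot plate. Loose at the start, 1.5 to 6 mm above the plate. Origin at the centre of its underside.
- lever_pivot (a point): vertical axis of the clamping lever, at the height of its post's middle. The lever turns clockwise from above to tighten, sinks 6 mm per rad, and stays where it is left. It swings with a steady drag of 2 to 4 N at the post, meets the fence after 0.25 to 1.1 rad (unknown, to be felt), then stiffens quickly: a rise of 3 to 4 N above that drag clamps firmly, over 6 N overstrains it.
- lever_post (a point): middle of the upright black round post, 14 mm across, spinning freely on its pin at the lever's end, 75 mm from the axis; the post rises 17 mm above this point and stands free for 17 mm below it, down to the lever's arm.
- wash_bottle: white plastic bottle, 60 mm across, 160 mm tall, a bystander; origin at the centre of its underside.
- reagent_box: clear plastic box with a pink lid, 80 by 140 by 99 mm, a bystander; origin at the centre of its underside.
- tube_rack: white rack with ten capped tubes, 60 by 160 by 96 mm, a bystander; origin at the centre of its underside.
Things that resemble listed ones, but are neither listed nor needed, are in the scene too. What is shaped like the fence but orange or red is not meant.

How it is judged:
By the outcome, as a careful person would: the job done as asked, in the order asked, and still so for the second after the job is handed in, with the robot touching nothing.
It also fails if it takes over 72 s, if anything falls off the work surface, if the arm or the gripper's body presses on something with over 40 N, if the wrist force passes 120 N, or if a joint passes its speed limit or range.

## Robot

A 6-joint arm with a two-finger parallel gripper is mounted at the origin on the work surface. World frame = base frame: x ahead of the robot, y to its left, z up, the work surface at z = 0. Lengths are in m, angles in rad, forces in N, time in s.
With the tool pointing down it reaches from about 0.35 to 0.975 m from the base axis. Payload 4.9 kg.
Tool frame: the origin (TCP) lies on the centre line of the jaws, within the pads' length; the fingertips stand manip.tcp_to_tips ahead of it and the grasp point (between the pads) is the TCP (manip.tcp_to_tips is the distance from the TCP to the fingertips, in m); y points along the fingers, z is the direction in which the jaws open and shut, and the axes are right-handed (so a half turn about y gives the same grasp; the last joint's range is limited). The gripper opens to 85 mm and grips with 20 to 120 N. Pads are 22 mm wide; open, the fingers measure 114 mm over their backs; the gripper's body (76 mm by 85 mm) begins 54 mm behind the grasp point. The pads swing forward as they close: fully open they stand 13 mm farther back than shut.
Start: joints at [1.052, 0.053, 1.613, -0, 1.476, -0.119], TCP at [0.243, 0.576, 0.25] pointing down, gripper open.
Joint ranges: [-3.01, 3.01], [-1.01, 2.22], [0.06, 2.58], [-1.02, 4.17], [0.09, 2.62], [-3.14, 3.14]. Speed limits (rad/s): [2.57, 2.57, 3.14, 3.14, 3.14, 3.14].

## Interface

Orientations are given as a unit quaternion [w, x, y, z].
In Python, from plant import manip gives the robot as it stands.
- The arm moves only by the tool apply_moves, never from a script. Its argument "moves" is a list of rows, each a list of 7 numbers: the gripper's target within -1 to 1 (shut at 1, half-way at 0, fully open at -1), then the shift along the tool's x, y, z in mm, then the turn, a rotation vector about the tool's x, y, z in degrees. A call has 1 to 20 rows; each row shifts and turns the commanded pose from where the row before left it, along the tool's axes as they then stand; what a row does not reach is not made up. A row lasts 1/10 s, in which the tool goes at most 50 mm and 8.59 degrees, less where a joint would pass 70% of its speed; a pose out of reach is approached as far as the arm can. A call with a gripper value outside its range is refused whole. The fingers move at their own pace and stop on an object; the grip force is fixed at half the most. Time passes only in rows, so rows that do not move let the fingers close. It gives the time, the measured TCP pose, the force and the opening at its end, in the units of the state.
- manip.state(): the state, without advancing time (a new reading comes with each control period).
- manip.grab_frame(name): name is "scene" or "top" or "wrist"; returns the picture (480x640x3 uint8, blue, green, red); there is no depth.
- manip.calibration(name): a dict with "mtx" (3x3 intrinsics, pixels), "T" (4x4, takes a point from camera to world coordinates); the wrist camera has in their place "T_tool_cam" (4x4, takes a point from camera to tool coordinates, whose origin is the TCP and whose axes are the tool frame's). Camera axes: x right, y down, z forward; pixel columns grow to the right and rows downward; lengths in m; the calibration is good to about 2 mm. A picture is of the moment at which its call begins: read the wrist's pose just before it. calibration takes no time and is no camera call.
- manip.job_done(): hands the job in, once; it reports no verdict.
The state is a dict: "time": time; "joint_pos": joint angles; "joint_vel": joint speeds; "joint_efforts": joint torques, N m; "tool_pos": TCP position; "tool_rot": TCP orientation; "contact_force": force on the tool from outside, world axes, zero at the start; "ft_torque": the same for the moment, N m; "gripper_width": opening from 0.0 (shut) to 1.0 (fully open).
Only numpy, scipy, OpenCV 4.12 (cv2) and the standard library are available. Lean on these libraries where they do the work, as an engineer would, in place of code of your own. Each camera call takes 0.05 s, during which the arm holds its last target. There are 200 camera calls.

## Working session

There is one attempt and no reset: what is moved stays moved. The work goes in short steps, Python scripts to look and compute and a tool call to move; the robot and the scene stay as the last step left them, time stands still between calls to the robot, and variables do not carry over. Pictures are saved under pics/ and viewed, about 8 in all and at most 12, crops included, and the job is handed in when it is done.

Besides the shell and the picture viewer there is one more tool, called after "Emit:" as name(argument=value, ...) on one line, values as JSON. apply_moves: Moves the arm, as the interface text tells. Its arguments: {"type":"object","properties":{"moves":{"type":"array","items":{"type":"array","items":{"type":"number"}}}},"required":["moves"]}

```bash
ls; mkdir -p pics; python3 - <<'E'
from plant import manip
import cv2,numpy as np
for n in("scene","top"):
    cv2.imwrite(f"pics/{n}0.png",manip.grab_frame(n)); c=manip.calibration(n); print(n,c["mtx"].round(1).tolist(),c["T"].round(4).tolist())
print(manip.calibration("wrist")); print(manip.state(), manip.tcp_to_tips)
E
```

```text
pics
scene [[544.2, 0.0, 325.9], [0.0, 544.2, 238.3], [0.0, 0.0, 1.0]] [[0.8892, 0.3928, -0.2344, 0.7985], [0.4574, -0.7727, 0.4402, -0.5623], [-0.0082, -0.4987, -0.8668, 1.152], [0.0, 0.0, 0.0, 1.0]]
top [[623.6, 0.0, 309.9], [0.0, 623.6, 237.0], [0.0, 0.0, 1.0]] [[0.006, -0.9979, 0.0643, 0.4113], [-0.9998, -0.0071, -0.016, 0.0038], [0.0164, -0.0641, -0.9978, 1.3583], [0.0, 0.0, 0.0, 1.0]]
{'mtx': array([[373.21716342,   0.        , 317.35007504],
       [  0.        , 373.21716342, 240.43946286],
       [  0.        ,   0.        ,   1.        ]]), 'T_tool_cam': array([[-8.64511392e-04,  9.56300778e-01,  2.92383438e-01,
        -7.62713322e-02],
       [ 3.56159755e-04, -2.92383234e-01,  9.56301165e-01,
        -1.21915427e-01],
       [ 9.99999563e-01,  9.30868465e-04, -8.78272144e-05,
         4.65358436e-04],
       [ 0.00000000e+00,  0.00000000e+00,  0.00000000e+00,
         1.00000000e+00]])}
{'time': 0.1, 'joint_pos': array([ 1.05197876e+00,  5.32868727e-02,  1.61417290e+00,  8.79961130e-06,
        1.47597942e+00, -1.19003269e-01]), 'joint_vel': array([ 0.000379  , -0.00185461, -0.00323771, -0.00132037, -0.00084053,
       -0.00133492]), 'joint_efforts': array([ 2.54681318e-04, -3.94897664e+01, -3.71366215e+01, -1.13506160e-04,
        3.71366812e-03, -1.67759617e-05]), 'tool_pos': array([0.24301449, 0.57524544, 0.24917869]), 'tool_rot': array([-0.69240545,  0.69364337, -0.14062395,  0.14020868]), 'contact_force': array([ 0.20469123, -0.04080585,  0.44226299]), 'ft_torque': array([ 0.02153102, -0.05053051, -0.06101587]), 'gripper_width': 0.9976547871690225} 0.019
```

View pics/top0.png

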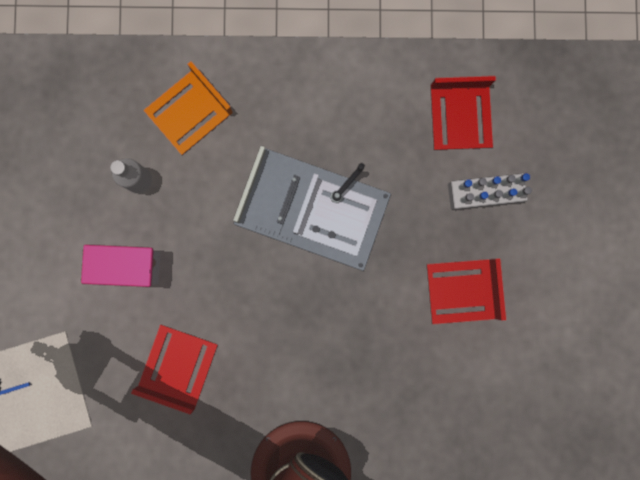

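View pics/scene0.png

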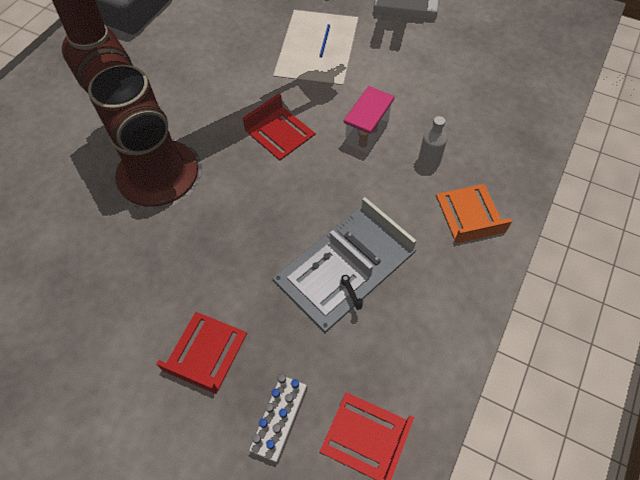

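The aluminium fence is at top (340,215) and scene (330,280). The lookalikes in the top view are red at (463,113), (467,291) and (176,368), and orange at (188,108). Only the silver one sits on the grey deck, with its black lever and post end at (361,168). Next is a close crop.

```bash
python3 - <<'E'
import cv2,numpy as np
t=cv2.imread("pics/top0.png")[140:275,225:400]; s=cv2.imread("pics/scene0.png")[190:335,265:425]
a=cv2.resize(t,None,fx=3.0,fy=3.0,interpolation=cv2.INTER_CUBIC)
a=cv2.resize(t,(700,540),interpolation=cv2.INTER_CUBIC)
cv2.imwrite("pics/c1.png",a)
E
cat > h.py <<'E'
import numpy as np,cv2
from plant import manip
from scipy.spatial.transform import Rotation as R
def toolT(s):
    q=np.asarray(s["tool_rot"]);T=np.eye(4);T[:3,:3]=R.from_quat(q[[1,2,3,0]]).as_matrix();T[:3,3]=s["tool_pos"];return T
def cam(n,s=None):
    c=manip.calibration(n);return c["mtx"],(c["T"] if n!="wrist" else toolT(s)@c["T_tool_cam"])
def ray(K,T,p,z):
    d=T[:3,:3]@np.linalg.solve(K,[p[0],p[1],1]);o=T[:3,3];return o+d*(z-o[2])/d[2]
def proj(K,T,P):
    q=np.linalg.inv(T)@np.append(P,1);u=K@q[:3];return u[:2]/u[2]
E
```

```text
(no output)
```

View pics/c1.png

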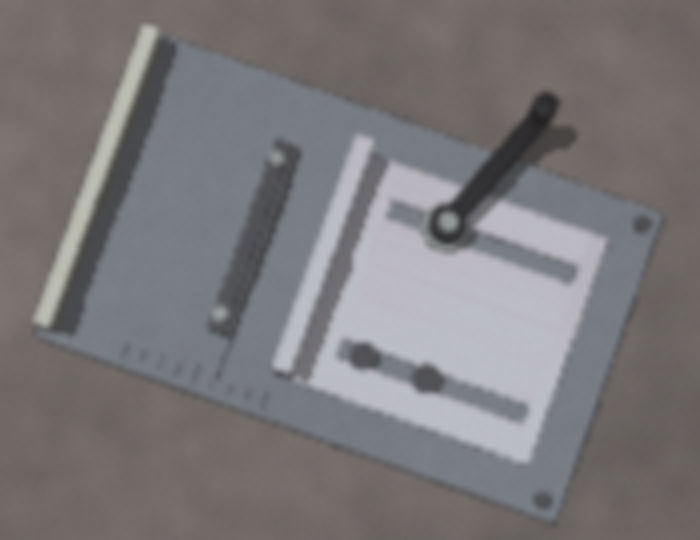

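The crop confirms the silver fence on the deck. Crop is at 4x, offset (225,140). The wall top runs from about (366,137) to (284,372), the stop bar is at about (255,237), the lever pivot at (447,222) and the post at (545,103). The lever points +x/-y, so clockwise takes it towards -y.

```bash
python3 - <<'E'
from h import *
K,T=cam("top"); f=lambda x,y,z: ray(K,T,(225+(x+.5)/4-.5,140+(y+.5)/4-.5),z)
A=f(663,215,.012);B=f(556,521,.012);C=f(35,332,.012);
print("corners",A,B,C,np.linalg.norm(A-B),np.linalg.norm(B-C))
yd=(C-B);yd/=np.linalg.norm(yd);xd=(A-B);xd/=np.linalg.norm(xd)
print("yaw y",np.degrees(np.arctan2(yd[1],yd[0]))-90,np.degrees(np.arctan2(xd[1],xd[0])))
w1=f(366,137,.063);w2=f(284,372,.063);print("wall",w1,w2,(w1+w2)/2,np.linalg.norm(w1-w2))
print("post",f(545,103,.07),"piv",f(447,222,.05))
s=manip.state();Tt=toolT(s);print("tool axes cols",Tt[:3,:3].round(3).tolist())
m=(w1+w2)/2
# target tool rotation: y down, z along deck y (or minus)
yw=np.array([yd[0],yd[1],0]);yw/=np.linalg.norm(yw)
for sg in(1,-1):
    z=sg*yw;y=np.array([0,0,-1.]);M=np.c_[np.cross(y,z),y,z]
    print(sg,np.degrees(R.from_matrix(Tt[:3,:3].T@M).as_rotvec()), "x axis",M[:,0])
print("shift tool",1000*Tt[:3,:3].T@(np.array([m[0],m[1],.25])-s["tool_pos"]))
E
```

```text
corners [ 0.59438112 -0.19262168  0.012     ] [ 0.42761797 -0.13435291  0.012     ] [0.52790368 0.14778491 0.012     ] 0.17664993130136983 0.2994310908461059
yaw y -19.567724321677417 -19.259942625425353
wall [ 0.62729471 -0.02932708  0.063     ] [0.50356229 0.012696   0.063     ] [ 0.5654285  -0.00831554  0.063     ] 0.13067382965559238
post [ 0.64485335 -0.1225419   0.07      ] piv [ 0.58454746 -0.07270545  0.05      ]
tool axes cols [[0.921, -0.001, 0.389], [-0.389, -0.002, 0.921], [-0.0, -1.0, -0.002]]
1 [ 0.10458096 -3.3399947  -0.01611551] x axis [ 0.94224627 -0.33492084  0.        ]
-1 [2.48514991e-02 1.76659930e+02 1.61272826e-01] x axis [-0.94224627  0.33492084  0.        ]
shift tool [ 5.24136036e+02 -1.85733299e-01 -4.12039148e+02]
```

Emit:
apply_moves(moves=[[-1,37,0,-29.5,0,0,0],[-1,37,0,-29.5,0,0,0],[-1,37,0,-29.5,0,0,0],[-1,37,0,-29.5,0,0,0],[-1,37,0,-29.5,0,0,0],[-1,37,0,-29.5,0,0,0],[-1,37,0,-29.5,0,0,0],[-1,37,0,-29.5,0,0,0],[-1,37,0,-29.5,0,0,0],[-1,37,0,-29.5,0,0,0],[-1,37,0,-29.5,0,0,0],[-1,37,0,-29.5,0,0,0],[-1,37,0,-29.5,0,0,0],[-1,37,0,-29,0,0,0],[-1,0,0,0,0,-3.3,0],[-1,0,0,0,0,0,0],[-1,0,0,0,0,0,0]])

```text
time: 1.8
tool_pos: [0.5595, -0.0056, 0.2497]
tool_rot: [0.697, -0.697, 0.121, -0.12]
contact_force: [-0.5, -1.0, 0.2]
gripper_width: 0.999
```

```bash
python3 - <<'E'
from h import *
import pickle
s=manip.state();im=manip.grab_frame("wrist");pickle.dump(s,open("s1.pkl","wb"))
cv2.imwrite("pics/w1.png",im);print(s["tool_pos"],s["contact_force"],s["gripper_width"])
E
```

```text
[ 0.55945984 -0.00562091  0.24974636] [-0.4679737  -0.96535839  0.16462742] 0.9991747205005713
```

View pics/w1.png

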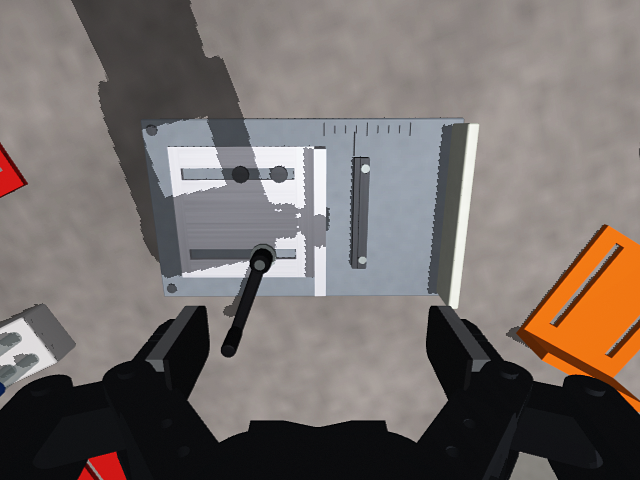

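The wrist view shows the wall top spanning columns 315–326 and rows 147–295. The stop bar is at (353–369, 157–268), the hub at (261,258) and the post top at (229,351). I'll triangulate against the top view.

```bash
cat >> h.py <<'E'
def tri(K1,T1,p1,K2,T2,p2):
    A=[];b=[]
    for K,T,p in((K1,T1,p1),(K2,T2,p2)):
        d=T[:3,:3]@np.linalg.solve(K,[p[0],p[1],1]);d/=np.linalg.norm(d);P=np.eye(3)-np.outer(d,d);A.append(P);b.append(P@T[:3,3])
    x,r,_,_=np.linalg.lstsq(np.vstack(A),np.hstack(b),rcond=None);return x,r
E
python3 - <<'E'
from h import *
import pickle
s=pickle.load(open("s1.pkl","rb"));K,T=cam("wrist",s);Kt,Tt=cam("top");g=lambda x,y:(225+(x+.5)/4-.5,140+(y+.5)/4-.5)
Ks,Ts=cam("scene")
print("posttop",tri(K,T,(229,351),Kt,Tt,g(545,103)));print("hubtop",tri(K,T,(261,256),Kt,Tt,g(447,222)))
W=toolT(s);yd=W[:3,2];xd=W[:3,0]
im=cv2.imread("pics/w1.png");
a=ray(K,T,(320.5,147.5),.063);b=ray(K,T,(320.5,295),.063);m=(a+b)/2;print("wall",a,b,m,np.linalg.norm(a-b))
# deck frame: angle from wall vector
for n,c,z in(("barR",(369,157),.022),("barR2",(367,268),.022),("barL",(353,157),.022),("barL2",(351,268),.022),("wallR",(326,147.5),.063),("wallR2",(326,295),.063),("dk1",(142,121),.012),("dk2",(465,118),.012)):
    p=ray(K,T,c,z);print(n,p.round(4),"tool xz rel wall mm",(1000*(p-m)@np.c_[xd,yd]).round(1))
print("move tool mm",1000*W[:3,:3].T@(m-s["tool_pos"]))
print("yaw tool",np.degrees(np.arctan2(xd[1],xd[0])),"yaw wall",np.degrees(np.arctan2(*(b-a)[[1,0]])))
c=cv2.resize(cv2.imread("pics/scene0.png")[210:340,270:430],(800,650)[:2],interpolation=cv2.INTER_CUBIC)
cv2.imwrite("pics/c2.png",cv2.resize(c,(736,598)))
E
```

```text
posttop (array([ 0.64435006, -0.12144247,  0.0759536 ]), array([1.18999732e-06]))
hubtop (array([ 0.58865432, -0.0756372 ,  0.01140108]), array([2.91404894e-06]))
wall [0.5037924  0.01744348 0.063     ] [ 0.6260859  -0.02578989  0.063     ] [ 0.56493915 -0.00417321  0.063     ] 0.1297105418071076
barR [0.5288 0.0561 0.022 ] tool xz rel wall mm [-54.3  44.6]
barR2 [0.6321 0.0218 0.022 ] tool xz rel wall mm [54.6 47.1]
barL [0.5239 0.0423 0.022 ] tool xz rel wall mm [-54.3  29.9]
barL2 [0.6268 0.0067 0.022 ] tool xz rel wall mm [54.6 31.1]
wallR [0.5053 0.0216 0.063 ] tool xz rel wall mm [-64.9   4.2]
wallR2 [ 0.6278 -0.0211  0.063 ] tool xz rel wall mm [64.8  5.2]
dk1 [ 0.4291 -0.1296  0.012 ] tool xz rel wall mm [ -85.7 -163.8]
dk2 [0.5261 0.1504 0.012 ] tool xz rel wall mm [-88.5 132.5]
move tool mm [  4.87717033 186.74107508   3.21054057]
yaw tool -19.66002756544503 yaw wall -19.46959115449575
```

Emit:
apply_moves(moves=[[-1,5,0,1.5,0,-0.4,0],[-1,0,45,0,0,0,0],[-1,0,45,0,0,0,0],[-1,0,45,0,0,0,0],[-1,0,40,0,0,0,0],[-1,0,25,0,0,0,0],[-0.3,0,0,0,0,0,0],[0.3,0,0,0,0,0,0],[0.3,0,0,0,0,0,0],[0.3,0,0,0,0,0,0]])

```text
time: 2.85
tool_pos: [0.5669, -0.0062, 0.0529]
tool_rot: [0.697, -0.697, 0.116, -0.119]
contact_force: [-0.5, -0.3, 0.2]
gripper_width: 0.356
```

```bash
python3 - <<'E'
from h import *
import pickle
s=manip.state();im=manip.grab_frame("wrist");pickle.dump(s,open("s2.pkl","wb"))
cv2.imwrite("pics/w2.png",im);print(s["tool_pos"],s["contact_force"],s["ft_torque"],s["gripper_width"])
E
```

```text
[ 0.56691043 -0.00624057  0.05289259] [-0.50016231 -0.25583232  0.21322762] [-0.00495185  0.0142776  -0.00209163] 0.35553100017619527
```

View pics/w2.png

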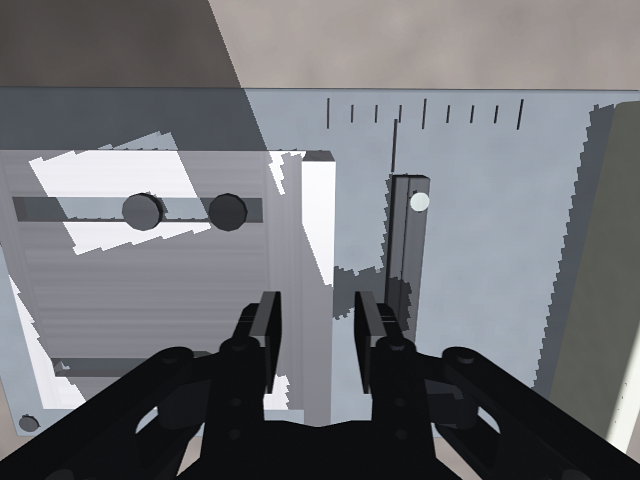

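The wall (columns 303–334) is centred between the pads (280–355). Closing now.

Emit:
apply_moves(moves=[[0.3,0,4.5,0,0,0,0],[1,0,0,0,0,0,0],[1,0,0,0,0,0,0],[1,0,0,0,0,0,0],[1,0,0,0,0,0,0],[1,0,0,0,0,0,0],[1,0,0,0,0,0,0]])

```text
time: 3.6
tool_pos: [0.565, -0.0061, 0.0458]
tool_rot: [0.697, -0.697, 0.118, -0.118]
contact_force: [-0.6, 0.3, 1.7]
gripper_width: 0.107
```

```bash
cat > st.py <<'E'
from h import *
s=manip.state();W=toolT(s);F=W[:3,:3].T@s["contact_force"]
print(s["time"],"pos",(1000*s["tool_pos"]).round(2),"F tool",F.round(2),"tq world",s["ft_torque"].round(3),"w",round(s["gripper_width"],3),"yaw",np.degrees(np.arctan2(W[1,0],W[0,0])).round(3),"along y",(1000*W[:3,2]@s["tool_pos"]).round(2))
E
python3 st.py
```

```text
3.6 pos [564.98  -6.1   45.81] F tool [-0.7  -1.74  0.11] tq world [ 0.119  0.181 -0.117] w 0.107 yaw -19.21 along y 180.14
```

Emit:
apply_moves(moves=[[1,0,0,2,0,0,0],[1,0,0,2,0,0,0],[1,0,0,2,0,0,0],[1,0,0,2,0,0,0],[1,0,0,2,0,0,0],[1,0,0,2,0,0,0]])

```text
time: 4.2
tool_pos: [0.5691, 0.0053, 0.0458]
tool_rot: [-0.697, 0.697, -0.118, 0.118]
contact_force: [-0.5, -3.3, 0.4]
gripper_width: 0.111
```

```bash
python3 st.py
```

```text
4.2 pos [569.07   5.3   45.81] F tool [ 0.56 -0.45 -3.28] tq world [-0.43   0.196  0.05 ] w 0.111 yaw -19.196 along y 192.11
```

Emit:
apply_moves(moves=[[1,0,0,1,0,0,0],[1,0,0,1,0,0,0],[1,0,0,1,0,0,0],[1,0,0,1,0,0,0],[1,0,0,1,0,0,0]])

```text
time: 4.7
tool_pos: [0.5707, 0.0099, 0.0458]
tool_rot: [-0.697, 0.697, -0.118, 0.118]
contact_force: [-1.1, -2.8, 1.6]
gripper_width: 0.109
```

```bash
python3 st.py
```

```text
4.7 pos [570.67   9.94  45.8 ] F tool [-0.15 -1.55 -3.03] tq world [-0.402  0.187  0.026] w 0.109 yaw -19.207 along y 197.13
```

Emit:
apply_moves(moves=[[1,0,0,0.5,0,0,0],[1,0,0,0.5,0,0,0],[1,0,0,0.5,0,0,0],[1,0,0,0.5,0,0,0],[1,0,0,0.5,0,0,0],[1,0,0,0.5,0,0,0]])

```text
time: 5.3
tool_pos: [0.5717, 0.0128, 0.0458]
tool_rot: [-0.697, 0.697, -0.118, 0.118]
contact_force: [-0.9, -2.9, 0.5]
gripper_width: 0.104
```

```bash
python3 st.py
```

```text
5.3 pos [571.66  12.75  45.79] F tool [ 0.06 -0.48 -3.04] tq world [-0.404  0.172 -0.005] w 0.104 yaw -19.207 along y 200.1
```

Emit:
apply_moves(moves=[[1,0,0,0.4,0,0,0],[1,0,0,0.4,0,0,0]])

```text
time: 5.5
tool_pos: [0.5719, 0.0135, 0.0458]
tool_rot: [-0.697, 0.697, -0.118, 0.118]
contact_force: [-0.4, -3.0, 1.3]
gripper_width: 0.109
```

Emit:
apply_moves(moves=[[1,0,0,0.4,0,0,0],[1,0,0,0.4,0,0,0]])

```text
time: 5.7
tool_pos: [0.5722, 0.0143, 0.0458]
tool_rot: [0.697, -0.697, 0.118, -0.118]
contact_force: [-1.3, -2.7, 0.8]
gripper_width: 0.108
```

```bash
python3 st.py
```

```text
5.7 pos [572.18  14.27  45.79] F tool [-0.35 -0.77 -3.  ] tq world [-0.4    0.138 -0.07 ] w 0.108 yaw -19.209 along y 201.73
```

Emit:
apply_moves(moves=[[1,0,0,0.2,0,0,0],[1,0,0,0.2,0,0,0],[1,0,0,0.2,0,0,0]])

```text
time: 6.0
tool_pos: [0.5724, 0.0148, 0.0458]
tool_rot: [-0.697, 0.697, -0.118, 0.118]
contact_force: [-0.2, -2.5, 0.2]
gripper_width: 0.109
```

Emit:
apply_moves(moves=[[1,0,0,0.2,0,0,0],[1,0,0,0.2,0,0,0],[1,0,0,0.2,0,0,0]])

```text
time: 6.3
tool_pos: [0.5726, 0.0154, 0.0458]
tool_rot: [-0.697, 0.697, -0.118, 0.118]
contact_force: [-1.4, -2.7, 0.1]
gripper_width: 0.11
```

Emit:
apply_moves(moves=[[1,0,0,0.25,0,0,0],[1,0,0,0.25,0,0,0],[1,0,0,0.25,0,0,0]])

```text
time: 6.6
tool_pos: [0.5728, 0.0161, 0.0458]
tool_rot: [-0.697, 0.697, -0.118, 0.118]
contact_force: [-0.8, -2.5, 0.7]
gripper_width: 0.106
```

Emit:
apply_moves(moves=[[1,0,0,0.25,0,0,0],[1,0,0,0.25,0,0,0],[1,0,0,0.25,0,0,0]])

```text
time: 6.9
tool_pos: [0.5731, 0.0168, 0.0458]
tool_rot: [-0.697, 0.697, -0.118, 0.118]
contact_force: [-1.1, -3.0, 1.1]
gripper_width: 0.107
```

Emit:
apply_moves(moves=[[1,0,0,0.25,0,0,0],[1,0,0,0.25,0,0,0],[1,0,0,0.25,0,0,0]])

```text
time: 7.2
tool_pos: [0.5733, 0.0175, 0.0458]
tool_rot: [0.697, -0.697, 0.118, -0.118]
contact_force: [-1.1, -2.3, -0.5]
gripper_width: 0.109
```

Emit:
apply_moves(moves=[[1,0,0,0.25,0,0,0],[1,0,0,0.25,0,0,0],[1,0,0,0.25,0,0,0]])

```text
time: 7.5
tool_pos: [0.5735, 0.0182, 0.0458]
tool_rot: [-0.697, 0.697, -0.118, 0.118]
contact_force: [-0.6, -2.4, 0.1]
gripper_width: 0.102
```

Emit:
apply_moves(moves=[[1,0,0,0.25,0,0,0],[1,0,0,0.25,0,0,0],[1,0,0,0.25,0,0,0]])

```text
time: 7.8
tool_pos: [0.5738, 0.0189, 0.0458]
tool_rot: [0.697, -0.697, 0.118, -0.118]
contact_force: [-2.0, -2.5, 0.3]
gripper_width: 0.108
```

```bash
python3 st.py
```

```text
7.8 pos [573.79  18.93  45.79] F tool [-1.04 -0.27 -2.99] tq world [-0.423  0.153 -0.022] w 0.108 yaw -19.208 along y 206.65
```

Emit:
apply_moves(moves=[[1,0,0,0.25,0,0,0],[1,0,0,0.25,0,0,0],[1,0,0,0.25,0,0,0]])

```text
time: 8.1
tool_pos: [0.5741, 0.0197, 0.0458]
tool_rot: [0.697, -0.697, 0.118, -0.118]
contact_force: [-0.7, -2.1, 0.7]
gripper_width: 0.11
```

```bash
python3 st.py
```

```text
8.1 pos [574.06  19.66  45.81] F tool [ 0.05 -0.74 -2.24] tq world [-0.351  0.196  0.038] w 0.11 yaw -19.206 along y 207.41
```

Emit:
apply_moves(moves=[[1,0,0,0.25,0,0,0],[1,0,0,0.25,0,0,0],[1,0,0,0.25,0,0,0]])

```text
time: 8.4
tool_pos: [0.5742, 0.02, 0.0458]
tool_rot: [-0.697, 0.698, -0.118, 0.118]
contact_force: [-2.5, -6.1, 1.8]
gripper_width: 0.108
```

```bash
python3 st.py; python3 -c "
from h import *
cv2.imwrite('pics/w3.png',cv2.resize(manip.grab_frame('wrist')[100:340,240:500],None,fx=2.2,fy=2.2))"
```

```text
8.4 pos [574.16  19.95  45.8 ] F tool [-0.39 -1.77 -6.56] tq world [-0.759  0.382 -0.072] w 0.108 yaw -19.211 along y 207.73
```

View pics/w3.png

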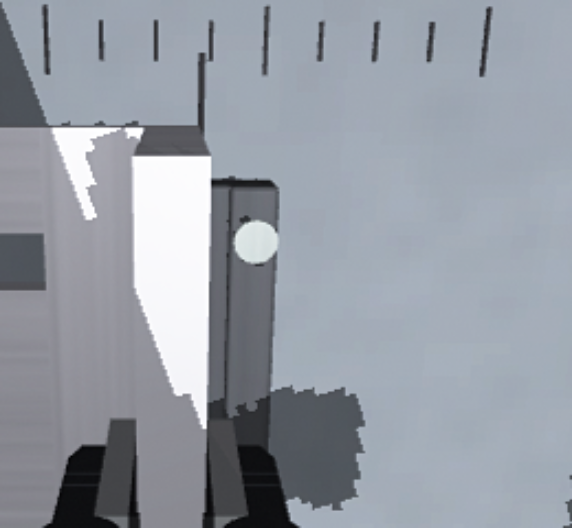

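The crop shows the wall's +y face meeting the bar with no visible gap. Contact was felt at about 6.6 N total, against a drag of about 3 N. I'll hold with a slight extra push.

Emit:
apply_moves(moves=[[1,0,0,0.05,0,0,0],[1,0,0,0,0,0,0],[1,0,0,0,0,0,0]])

```text
time: 8.75
tool_pos: [0.5742, 0.02, 0.0458]
tool_rot: [-0.697, 0.697, -0.118, 0.118]
contact_force: [-1.7, -5.5, 1.0]
gripper_width: 0.109
```

```bash
python3 st.py
```

```text
8.75 pos [574.15  19.96  45.8 ] F tool [ 0.19 -1.01 -5.72] tq world [-0.714  0.322 -0.044] w 0.109 yaw -19.217 along y 207.78
```

Emit:
apply_moves(moves=[[1,0,0,0,0,0,0],[1,0,0,0,0,0,0]])

```text
time: 8.95
tool_pos: [0.5742, 0.0199, 0.0458]
tool_rot: [-0.697, 0.697, -0.118, 0.118]
contact_force: [-2.1, -4.4, 0.4]
gripper_width: 0.111
```

```bash
python3 st.py
```

```text
8.95 pos [574.17  19.95  45.81] F tool [-0.51 -0.36 -4.85] tq world [-0.762  0.337 -0.079] w 0.111 yaw -19.215 along y 207.76
```

Emit:
apply_moves(moves=[[1,0,0,0.13,0,0,0],[1,0,0,0,0,0,0],[1,0,0,0,0,0,0]])

```text
time: 9.25
tool_pos: [0.5742, 0.02, 0.0458]
tool_rot: [-0.697, 0.698, -0.118, 0.118]
contact_force: [-1.5, -4.6, 1.3]
gripper_width: 0.108
```

```bash
python3 st.py
```

```text
9.25 pos [574.15  19.96  45.8 ] F tool [ 0.11 -1.26 -4.84] tq world [-0.794  0.329 -0.137] w 0.108 yaw -19.216 along y 207.77
```

Emit:
apply_moves(moves=[[1,0,0,0,0,0,0],[1,0,0,0,0,0,0]])

```text
time: 9.45
tool_pos: [0.5742, 0.02, 0.0458]
tool_rot: [-0.697, 0.698, -0.118, 0.118]
contact_force: [-1.7, -4.8, 1.2]
gripper_width: 0.107
```

```bash
python3 st.py
```

```text
9.45 pos [574.17  19.96  45.81] F tool [ 0.03 -1.18 -5.1 ] tq world [-0.788  0.295 -0.094] w 0.107 yaw -19.219 along y 207.8
```

Emit:
apply_moves(moves=[[1,0,0,0.2,0,0,0]])

```text
time: 9.55
tool_pos: [0.5742, 0.02, 0.0458]
tool_rot: [-0.697, 0.698, -0.118, 0.118]
contact_force: [-2.2, -5.8, 0.7]
gripper_width: 0.109
```

```bash
python3 st.py
```

```text
9.55 pos [574.18  19.98  45.81] F tool [-0.18 -0.68 -6.2 ] tq world [-0.983  0.409 -0.115] w 0.109 yaw -19.218 along y 207.8
```

Emit:
apply_moves(moves=[[1,0,0,0.1,0,0,0],[1,0,0,0.1,0,0,0]])

```text
time: 9.75
tool_pos: [0.5742, 0.02, 0.0458]
tool_rot: [-0.697, 0.698, -0.118, 0.118]
contact_force: [-2.8, -7.5, 1.2]
gripper_width: 0.109
```

```bash
python3 st.py
```

```text
9.75 pos [574.18  20.01  45.79] F tool [-0.22 -1.15 -8.02] tq world [-1.062  0.41  -0.101] w 0.109 yaw -19.213 along y 207.76
```

Emit:
apply_moves(moves=[[1,0,0,-0.05,0,0,0],[1,0,0,0,0,0,0]])

```text
time: 9.95
tool_pos: [0.5742, 0.02, 0.0458]
tool_rot: [-0.697, 0.698, -0.118, 0.118]
contact_force: [-3.4, -6.3, 2.2]
gripper_width: 0.107
```

```bash
python3 st.py
```

```text
9.95 pos [574.17  20.02  45.78] F tool [-1.15 -2.16 -7.06] tq world [-0.956  0.415 -0.146] w 0.107 yaw -19.217 along y 207.81
```

Emit:
apply_moves(moves=[[1,0,0,0,0,0,0],[1,0,0,0,0,0,0]])

```text
time: 10.15
tool_pos: [0.5742, 0.02, 0.0458]
tool_rot: [-0.697, 0.698, -0.118, 0.118]
contact_force: [-2.1, -6.5, 2.5]
gripper_width: 0.106
```

```bash
python3 st.py
```

```text
10.15 pos [574.19  20.02  45.83] F tool [ 0.14 -2.49 -6.82] tq world [-0.965  0.391 -0.111] w 0.106 yaw -19.217 along y 207.81
```

Steady at about 7 N, or 4 N above drag. I'll hold 0.4 s more, release and rise.

Emit:
apply_moves(moves=[[1,0,0,0,0,0,0],[1,0,0,0,0,0,0],[1,0,0,0,0,0,0],[1,0,0,0,0,0,0]])

```text
time: 10.55
tool_pos: [0.5742, 0.02, 0.0458]
tool_rot: [-0.697, 0.698, -0.118, 0.118]
contact_force: [-2.4, -7.0, 1.4]
gripper_width: 0.109
```

```bash
python3 st.py
```

```text
10.55 pos [574.18  19.99  45.79] F tool [ 0.03 -1.36 -7.42] tq world [-1.004  0.407 -0.109] w 0.109 yaw -19.217 along y 207.79
```

Emit:
apply_moves(moves=[[0.3,0,0,0,0,0,0],[0.3,0,0,0,0,0,0],[0.3,0,0,0,0,0,0],[0.3,0,0,0,0,0,0],[0.3,0,-10,0,0,0,0],[0.3,0,-45,0,0,0,0],[0.3,0,-45,0,0,0,0],[0.3,0,-30,0,0,0,0],[0.3,0,0,0,0,0,0],[0.3,0,0,0,0,0,0],[0.3,0,0,0,0,0,0]])

```text
time: 11.65
tool_pos: [0.5735, 0.021, 0.1744]
tool_rot: [-0.697, 0.697, -0.119, 0.117]
contact_force: [-0.1, -0.7, -0.1]
gripper_width: 0.348
```

```bash
python3 st.py; python3 -c "
from h import *
import pickle
s=manip.state();pickle.dump(s,open('s4.pkl','wb'));im=manip.grab_frame('wrist');cv2.imwrite('pics/w4.png',im)"
```

```text
11.65 pos [573.52  20.99 174.41] F tool [ 0.16  0.07 -0.69] tq world [ 0.019  0.03  -0.   ] w 0.348 yaw -19.201 along y 208.35
```

View pics/w4.png

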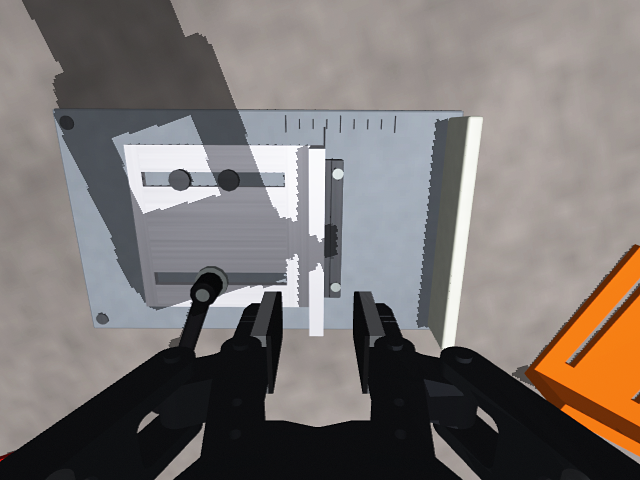

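The fence stands against the bar, with no gap between wall and bar at column 326. Next I'll refine the lever geometry.

```bash
python3 - <<'E'
from h import *
import pickle
s1=pickle.load(open("s1.pkl","rb"));s4=pickle.load(open("s4.pkl","rb"))
K,T1=cam("wrist",s1);_,T4=cam("wrist",s4)
print("hub",tri(K,T1,(260,264),K,T4,(203,296)))
Kt,Tt=cam("top");g=lambda x,y:(225+(x+.5)/4-.5,140+(y+.5)/4-.5)
for z in(.05,.06,.07):print(z,ray(K,T4,(203,296),z),ray(K,T1,(260,264),z),ray(Kt,Tt,g(447,222),z))
Ks,Ts=cam("scene")
print("post in scene",proj(Ks,Ts,[.6444,-.1214,.076]))
W=toolT(s4);print(1000*W[:3,:3].T@(np.array([.6444,-.1214,.1744])-s4["tool_pos"]),np.degrees(manip.state()["joint_pos"]))
E
```

```text
hub (array([ 0.58377382, -0.06902976,  0.05219399]), array([5.73798087e-07]))
0.05 [ 0.58506547 -0.07002261  0.05      ] [ 0.58388002 -0.06971371  0.05      ] [ 0.58454746 -0.07270545  0.05      ]
0.06 [ 0.58169637 -0.06529287  0.06      ] [ 0.5808997  -0.06690897  0.06      ] [ 0.58322316 -0.07212086  0.06      ]
0.07 [ 0.57832727 -0.06056313  0.07      ] [ 0.57791937 -0.06410423  0.07      ] [ 0.58189887 -0.07153627  0.07      ]
post in scene [360.31318257 301.60185849]
[ 113.76788067   -0.20841519 -111.15654924] [-5.33658003e+00 -4.25330426e-01  1.03382033e+02  2.89464565e-03
  7.72372830e+01 -7.61329716e+01]
```

Emit:
apply_moves(moves=[[0.3,28,0,-27.5,0,0,0],[0.3,28,0,-27.5,0,0,0],[0.3,28,0,-27.5,0,0,0],[0.3,28,0,-27.5,0,0,0],[0.3,0,0,0,0,7,0],[0.3,0,0,0,0,7,0],[0.3,0,0,0,0,7,0],[0.3,0,20,0,0,0,0],[0.3,0,20,0,0,0,0],[0.3,0,0,0,0,0,0],[0.3,0,0,0,0,0,0]])

```text
time: 12.8
tool_pos: [0.643, -0.1196, 0.134]
tool_rot: [-0.664, 0.664, -0.244, 0.242]
contact_force: [0.0, -0.2, 1.4]
gripper_width: 0.348
```

```bash
python3 st.py; python3 - <<'E'
from h import *
import pickle
s=manip.state();im=manip.grab_frame("wrist");cv2.imwrite("pics/w5.png",im);pickle.dump(s,open("s5.pkl","wb"))
K,T=cam("wrist",s)
for n,P in(("posttop",[.6430,-.1202,.076]),("piv",[.5842,-.0708,.052])):print(n,proj(K,T,P),1000*toolT(s)[:3,:3].T@(np.array(P)-s["tool_pos"]))
E
```

```text
12.8 pos [ 643.04 -119.58  134.03] F tool [ 0.11 -1.36 -0.12] tq world [-0.034 -0.03  -0.047] w 0.348 yaw -40.207 along y 323.6
posttop [316.66846402 280.51669834] [ 0.55372325 58.02641839 -0.41844496]
piv [316.43509741 126.61784196] [-76.16478782  82.27577506  -0.61531983]
```

View pics/w5.png

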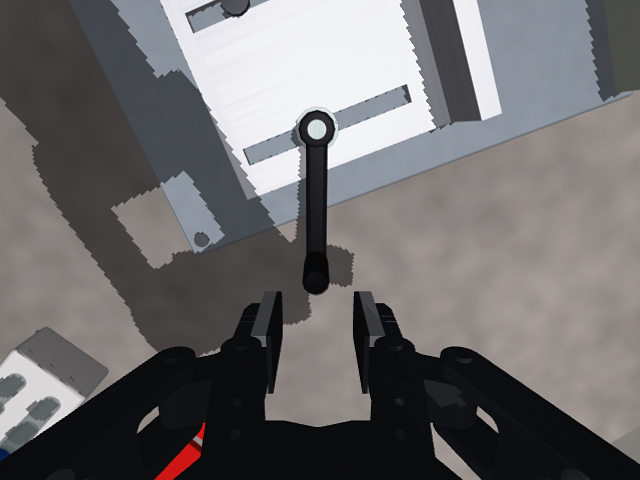

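The post (316,283) and hub (317,129) lie on the tool's centre line, as predicted. I'll descend and approach with the +z pad.

Emit:
apply_moves(moves=[[0.3,0.5,33,0,0,0,0],[0.3,0,28,0,0,0,0],[0.3,0,5,0,0,0,0],[0.3,0,0,0,0,0,0],[0.3,0,0,-2,0,0,0],[0.3,0,0,-2,0,0,0],[0.3,0,0,-1,0,0,0],[0.3,0,0,0,0,0,0],[0.3,0,0,0,0,0,0]])

```text
time: 13.75
tool_pos: [0.6414, -0.1242, 0.0703]
tool_rot: [-0.664, 0.664, -0.243, 0.243]
contact_force: [-0.3, -0.3, 0.1]
gripper_width: 0.353
```

```bash
python3 st.py
```

```text
13.75 pos [ 641.4  -124.16   70.34] F tool [-0.03 -0.06 -0.37] tq world [ 0.02  -0.048  0.026] w 0.353 yaw -40.209 along y 319.27
```

Emit:
apply_moves(moves=[[0.3,0,0,-1,0,0,0],[0.3,0,0,-1,0,0,0]])

```text
time: 13.95
tool_pos: [0.6398, -0.1256, 0.0698]
tool_rot: [-0.664, 0.664, -0.243, 0.243]
contact_force: [-0.1, 0.6, -0.9]
gripper_width: 0.352
```

```bash
python3 st.py
```

```text
13.95 pos [ 639.84 -125.58   69.77] F tool [-0.43  0.88  0.4 ] tq world [-0.013 -0.005 -0.064] w 0.352 yaw -40.202 along y 317.1
```

Emit:
apply_moves(moves=[[0.3,0,0,-1,0,0,0],[0.3,0,0,-1,0,0,0]])

```text
time: 14.15
tool_pos: [0.6385, -0.1272, 0.0697]
tool_rot: [-0.664, 0.664, -0.243, 0.243]
contact_force: [-0.0, -0.4, 0.2]
gripper_width: 0.347
```

```bash
python3 st.py
```

```text
14.15 pos [ 638.51 -127.15   69.71] F tool [ 0.23 -0.25 -0.3 ] tq world [-0.008 -0.033  0.01 ] w 0.347 yaw -40.205 along y 315.05
```

Emit:
apply_moves(moves=[[0.3,0,0,-1,0,0,0],[0.3,0,0,-1,0,0,0]])

```text
time: 14.35
tool_pos: [0.6376, -0.1283, 0.0699]
tool_rot: [0.664, -0.664, 0.243, -0.243]
contact_force: [2.1, 2.7, -0.5]
gripper_width: 0.348
```

```bash
python3 st.py
```

```text
14.35 pos [ 637.57 -128.26   69.85] F tool [-0.12  0.51  3.41] tq world [ 0.394 -0.323  0.008] w 0.348 yaw -40.217 along y 313.81
```

Emit:
apply_moves(moves=[[0.3,0,0,-1,0,0,0],[0.3,0,0,-1,0,0,0]])

```text
time: 14.55
tool_pos: [0.6364, -0.1298, 0.0699]
tool_rot: [0.664, -0.664, 0.243, -0.243]
contact_force: [2.9, 2.0, -1.0]
gripper_width: 0.352
```

```bash
python3 st.py
```

```text
14.55 pos [ 636.37 -129.79   69.91] F tool [0.93 1.01 3.41] tq world [ 0.445 -0.362 -0.037] w 0.352 yaw -40.201 along y 311.69
```

Emit:
apply_moves(moves=[[0.3,-0.3,0,-2.6,0,2,0],[0.3,-0.3,0,-2.6,0,2,0]])

```text
time: 14.75
tool_pos: [0.6322, -0.1333, 0.0696]
tool_rot: [0.655, -0.655, 0.267, -0.266]
contact_force: [1.3, 2.7, -2.4]
gripper_width: 0.347
```

```bash
python3 st.py
```

```text
14.75 pos [ 632.16 -133.29   69.64] F tool [-0.99  2.44  2.85] tq world [ 0.453 -0.353  0.002] w 0.347 yaw -44.28 along y 345.97
```

Emit:
apply_moves(moves=[[0.3,-0.3,0,-2.6,0,2,0],[0.3,-0.3,0,-2.6,0,2,0]])

```text
time: 14.95
tool_pos: [0.6279, -0.1365, 0.0694]
tool_rot: [0.646, -0.645, 0.289, -0.289]
contact_force: [2.9, 3.1, -2.1]
gripper_width: 0.346
```

```bash
python3 st.py
```

```text
14.95 pos [ 627.91 -136.53   69.44] F tool [-0.45  2.09  4.22] tq world [ 0.472 -0.39  -0.007] w 0.346 yaw -48.282 along y 377.87
```

```bash
cat > lv.py <<'E'
from h import *
s=manip.state();W=toolT(s);p=s["tool_pos"];R3=W[:3,:3]
F=R3.T@s["contact_force"];q=R3.T@s["ft_torque"];c=R3.T@(p-np.array([.5842,-.0708,p[2]]))*1000
print(round(s["time"],2),"Fz",F[2].round(2),"Fq",(abs(q[0])/.168).round(2),"q",q.round(3),"rel piv",c.round(1),"yaw",np.degrees(np.arctan2(W[1,0],W[0,0])).round(2),"z",(1000*p[2]).round(1))
E
python3 lv.py
```

```text
14.95 Fz 4.22 Fq 3.6 q [0.606 0.007 0.093] rel piv [ 78.2  -0.1 -11.1] yaw -48.28 z 69.4
```

Emit:
apply_moves(moves=[[0.3,-0.2,0,-1.35,0,1,0],[0.3,-0.2,0,-1.35,0,1,0]])

```text
time: 15.15
tool_pos: [0.6256, -0.1382, 0.0695]
tool_rot: [0.64, -0.64, 0.3, -0.3]
contact_force: [2.6, 2.9, -2.7]
gripper_width: 0.346
```

```bash
python3 lv.py
```

```text
15.15 Fz 3.85 Fq 2.92 q [ 0.49  -0.011  0.049] rel piv [ 78.3  -0.  -11.2] yaw -50.25 z 69.5
```

Emit:
apply_moves(moves=[[0.3,-0.2,0,-1.35,0,1,0],[0.3,-0.2,0,-1.35,0,1,0]])

```text
time: 15.35
tool_pos: [0.6233, -0.1397, 0.0696]
tool_rot: [0.635, -0.635, 0.312, -0.311]
contact_force: [3.3, 2.8, -2.7]
gripper_width: 0.353
```

```bash
python3 lv.py
```

```text
15.35 Fz 4.28 Fq 3.34 q [0.561 0.011 0.092] rel piv [ 78.4  -0.  -11.3] yaw -52.27 z 69.6
```

Emit:
apply_moves(moves=[[0.3,-0.2,0,-1.35,0,1,0],[0.3,-0.2,0,-1.35,0,1,0]])

```text
time: 15.55
tool_pos: [0.6209, -0.1411, 0.0697]
tool_rot: [-0.629, 0.629, -0.323, 0.323]
contact_force: [2.3, 2.2, -2.5]
gripper_width: 0.356
```

```bash
sed -i 's/\.168/.153/' lv.py; python3 lv.py
```

```text
15.55 Fz 3.15 Fq 3.56 q [0.544 0.008 0.044] rel piv [ 78.5  -0.  -11.3] yaw -54.29 z 69.7
```

Emit:
apply_moves(moves=[[0.3,-0.2,0,-1.35,0,1,0],[0.3,-0.2,0,-1.35,0,1,0]])

```text
time: 15.75
tool_pos: [0.6185, -0.1424, 0.0698]
tool_rot: [-0.623, 0.624, -0.334, 0.334]
contact_force: [2.6, 2.1, -2.8]
gripper_width: 0.352
```

```bash
python3 lv.py
```

```text
15.75 Fz 3.33 Fq 3.83 q [0.587 0.028 0.09 ] rel piv [ 78.6   0.  -11.2] yaw -56.29 z 69.8
```

Emit:
apply_moves(moves=[[0.3,-0.2,0,-1.35,0,1,0],[0.3,-0.2,0,-1.35,0,1,0]])

```text
time: 15.95
tool_pos: [0.6161, -0.1436, 0.0698]
tool_rot: [-0.618, 0.618, -0.344, 0.344]
contact_force: [3.1, 3.0, -3.3]
gripper_width: 0.349
```

```bash
python3 lv.py
```

```text
15.95 Fz 4.2 Fq 3.5 q [ 0.535 -0.018  0.047] rel piv [ 78.6   0.  -11.2] yaw -58.29 z 69.8
```

Emit:
apply_moves(moves=[[0.3,-0.2,0.15,-1.35,0,1,0],[0.3,-0.2,0.15,-1.35,0,1,0]])

```text
time: 16.15
tool_pos: [0.6136, -0.1446, 0.0696]
tool_rot: [0.611, -0.611, 0.355, -0.355]
contact_force: [2.5, 2.7, -3.6]
gripper_width: 0.35
```

```bash
python3 lv.py
```

```text
16.15 Fz 3.51 Fq 3.37 q [0.516 0.009 0.089] rel piv [ 78.7   0.  -11.1] yaw -60.29 z 69.6
```

Emit:
apply_moves(moves=[[0.3,-0.2,0.15,-1.35,0,1,0],[0.3,-0.2,0.15,-1.35,0,1,0]])

```text
time: 16.35
tool_pos: [0.611, -0.1456, 0.0693]
tool_rot: [0.605, -0.605, 0.366, -0.366]
contact_force: [2.5, 2.6, -2.9]
gripper_width: 0.347
```

```bash
python3 lv.py
```

```text
16.35 Fz 3.44 Fq 3.51 q [0.537 0.009 0.082] rel piv [ 78.7   0.  -11.1] yaw -62.29 z 69.3
```

Emit:
apply_moves(moves=[[0.3,-0.2,0.15,-1.35,0,1,0],[0.3,-0.2,0.15,-1.35,0,1,0],[0.3,-0.1,0.08,-0.68,0,0.5,0]])

```text
time: 16.65
tool_pos: [0.6078, -0.1467, 0.0689]
tool_rot: [-0.597, 0.597, -0.379, 0.379]
contact_force: [3.5, 3.0, -2.1]
gripper_width: 0.352
```

```bash
python3 lv.py
```

```text
16.65 Fz 4.49 Fq 3.29 q [0.504 0.017 0.079] rel piv [ 78.7   0.  -11.1] yaw -64.77 z 68.9
```

Emit:
apply_moves(moves=[[0.3,-0.2,0.15,-1.35,0,1,0],[0.3,-0.2,0.15,-1.35,0,1,0],[0.3,-0.1,0.08,-0.68,0,0.5,0]])

```text
time: 16.95
tool_pos: [0.6045, -0.1477, 0.0686]
tool_rot: [-0.589, 0.589, -0.392, 0.392]
contact_force: [3.3, 2.5, -1.6]
gripper_width: 0.353
```

```bash
python3 lv.py
```

```text
16.95 Fz 4.02 Fq 3.81 q [0.583 0.018 0.079] rel piv [ 78.8   0.  -11. ] yaw -67.27 z 68.6
```

Emit:
apply_moves(moves=[[0.3,-0.2,0.12,-1.35,0,1,0],[0.3,-0.2,0.12,-1.35,0,1,0],[0.3,-0.1,0.06,-0.68,0,0.5,0]])

```text
time: 17.25
tool_pos: [0.6011, -0.1484, 0.0682]
tool_rot: [-0.58, 0.58, -0.404, 0.404]
contact_force: [3.5, 1.4, -1.3]
gripper_width: 0.349
```

```bash
python3 lv.py
```

```text
17.25 Fz 3.77 Fq 3.46 q [0.53  0.004 0.103] rel piv [ 78.7   0.  -11. ] yaw -69.77 z 68.2
```

Emit:
apply_moves(moves=[[0.3,-0.2,0.12,-1.35,0,1,0],[0.3,-0.2,0.12,-1.35,0,1,0],[0.3,-0.1,0.06,-0.68,0,0.5,0]])

```text
time: 17.55
tool_pos: [0.5978, -0.1491, 0.0679]
tool_rot: [-0.571, 0.571, -0.417, 0.417]
contact_force: [2.9, 1.3, -2.1]
gripper_width: 0.346
```

```bash
python3 lv.py
```

```text
17.55 Fz 3.16 Fq 3.43 q [0.525 0.026 0.041] rel piv [ 78.7   0.  -10.9] yaw -72.27 z 67.9
```

Emit:
apply_moves(moves=[[0.3,-0.2,0.12,-1.35,0,1,0],[0.3,-0.2,0.12,-1.35,0,1,0],[0.3,-0.1,0.06,-0.68,0,0.5,0]])

```text
time: 17.85
tool_pos: [0.5944, -0.1496, 0.0676]
tool_rot: [-0.562, 0.562, -0.429, 0.429]
contact_force: [2.5, 1.7, -1.3]
gripper_width: 0.351
```

```bash
python3 lv.py
```

```text
17.85 Fz 2.8 Fq 3.65 q [0.559 0.027 0.077] rel piv [ 78.7   0.  -10.9] yaw -74.77 z 67.6
```

Emit:
apply_moves(moves=[[0.3,-0.2,0.12,-1.35,0,1,0],[0.3,-0.2,0.12,-1.35,0,1,0],[0.3,-0.1,0.06,-0.68,0,0.5,0]])

```text
time: 18.15
tool_pos: [0.591, -0.1499, 0.0673]
tool_rot: [-0.552, 0.552, -0.441, 0.441]
contact_force: [3.0, 1.2, -1.4]
gripper_width: 0.355
```

```bash
python3 lv.py
```

```text
18.15 Fz 3.16 Fq 3.41 q [ 0.522 -0.003  0.1  ] rel piv [ 78.7   0.  -10.8] yaw -77.26 z 67.3
```

Emit:
apply_moves(moves=[[0.3,-0.2,0.12,-1.35,0,1,0],[0.3,-0.2,0.12,-1.35,0,1,0],[0.3,-0.1,0.06,-0.68,0,0.5,0]])

```text
time: 18.45
tool_pos: [0.5878, -0.1502, 0.0671]
tool_rot: [0.543, -0.542, 0.453, -0.454]
contact_force: [4.9, 0.1, -1.3]
gripper_width: 0.349
```

```bash
python3 lv.py
```

```text
18.45 Fz 4.86 Fq 4.38 q [0.67  0.042 0.048] rel piv [ 78.7   0.  -10.6] yaw -79.77 z 67.1
```

Stiffening begins here, so I'll use smaller steps.

Emit:
apply_moves(moves=[[0.3,-0.1,0.06,-0.68,0,0.5,0]])

```text
time: 18.55
tool_pos: [0.5872, -0.1501, 0.0671]
tool_rot: [0.541, -0.541, 0.455, -0.456]
contact_force: [5.0, 1.1, -0.8]
gripper_width: 0.349
```

```bash
python3 lv.py
```

```text
18.55 Fz 5.08 Fq 4.68 q [0.716 0.026 0.113] rel piv [ 78.7   0.  -10.5] yaw -80.25 z 67.1
```

Emit:
apply_moves(moves=[[0.3,-0.1,0.06,-0.68,0,0.5,0]])

```text
time: 18.65
tool_pos: [0.5865, -0.1502, 0.0671]
tool_rot: [0.539, -0.539, 0.458, -0.458]
contact_force: [5.1, 2.5, -1.2]
gripper_width: 0.346
```

```bash
python3 lv.py
```

```text
18.65 Fz 5.45 Fq 4.85 q [0.741 0.03  0.055] rel piv [ 78.7   0.  -10.5] yaw -80.75 z 67.1
```

Emit:
apply_moves(moves=[[0.3,-0.1,0.06,-0.68,0,0.5,0]])

```text
time: 18.75
tool_pos: [0.5859, -0.1502, 0.067]
tool_rot: [0.537, -0.537, 0.46, -0.461]
contact_force: [4.5, 0.4, -0.7]
gripper_width: 0.346
```

```bash
python3 lv.py
```

```text
18.75 Fz 4.5 Fq 5.2 q [0.796 0.048 0.021] rel piv [ 78.7   0.  -10.4] yaw -81.25 z 67.0
```

Emit:
apply_moves(moves=[[0.3,-0.1,0.05,-0.68,0,0.5,0]])

```text
time: 18.85
tool_pos: [0.5852, -0.1502, 0.067]
tool_rot: [0.535, -0.535, 0.462, -0.463]
contact_force: [4.5, 1.2, -0.6]
gripper_width: 0.346
```

```bash
python3 lv.py
```

```text
18.85 Fz 4.64 Fq 5.38 q [0.823 0.043 0.083] rel piv [ 78.7   0.  -10.4] yaw -81.75 z 67.0
```

Emit:
apply_moves(moves=[[0.3,-0.1,0.05,-0.68,0,0.5,0],[0.3,-0.1,0.05,-0.68,0,0.5,0]])

```text
time: 19.05
tool_pos: [0.5839, -0.1502, 0.0669]
tool_rot: [0.531, -0.53, 0.467, -0.468]
contact_force: [6.4, 1.2, -0.2]
gripper_width: 0.351
```

```bash
python3 lv.py
```

```text
19.05 Fz 6.47 Fq 5.81 q [0.889 0.017 0.117] rel piv [ 78.8   0.  -10.3] yaw -82.75 z 66.9
```

Emit:
apply_moves(moves=[[0.3,-0.1,0.05,-0.68,0,0.5,0],[0.3,-0.1,0.05,-0.68,0,0.5,0]])

```text
time: 19.25
tool_pos: [0.5827, -0.1502, 0.067]
tool_rot: [0.527, -0.526, 0.471, -0.473]
contact_force: [5.1, 1.5, -1.7]
gripper_width: 0.35
```

```bash
python3 lv.py
```

```text
19.25 Fz 5.27 Fq 6.15 q [0.94  0.024 0.14 ] rel piv [ 78.8   0.  -10.1] yaw -83.75 z 67.0
```

Emit:
apply_moves(moves=[[0.3,-0.1,0.05,-0.68,0,0.5,0],[0.3,-0.1,0.05,-0.68,0,0.5,0]])

```text
time: 19.45
tool_pos: [0.5815, -0.1502, 0.0669]
tool_rot: [0.523, -0.522, 0.476, -0.477]
contact_force: [6.2, 1.6, -0.8]
gripper_width: 0.347
```

```bash
python3 lv.py
```

```text
19.45 Fz 6.33 Fq 6.76 q [1.035 0.014 0.128] rel piv [78.8  0.  -9.9] yaw -84.75 z 66.9
```

Emit:
apply_moves(moves=[[0.3,-0.1,0.05,-0.68,0,0.5,0]])

```text
time: 19.55
tool_pos: [0.5809, -0.1501, 0.0669]
tool_rot: [0.521, -0.52, 0.478, -0.48]
contact_force: [6.0, 1.4, -1.6]
gripper_width: 0.351
```

```bash
python3 lv.py
```

```text
19.55 Fz 6.06 Fq 6.86 q [ 1.049 -0.014  0.137] rel piv [78.8  0.  -9.8] yaw -85.25 z 66.9
```

Emit:
apply_moves(moves=[[0.3,0,0,0,0,0,0]])

```text
time: 19.65
tool_pos: [0.5809, -0.1502, 0.0669]
tool_rot: [0.521, -0.52, 0.478, -0.479]
contact_force: [6.8, 1.7, -1.5]
gripper_width: 0.349
```

```bash
python3 lv.py
```

```text
19.65 Fz 6.94 Fq 6.37 q [0.975 0.028 0.141] rel piv [78.8  0.  -9.9] yaw -85.24 z 66.9
```

Emit:
apply_moves(moves=[[0.3,-0.1,0.05,-0.75,0,0.5,0]])

```text
time: 19.75
tool_pos: [0.5803, -0.1502, 0.0669]
tool_rot: [0.519, -0.518, 0.48, -0.482]
contact_force: [7.1, 1.0, -0.4]
gripper_width: 0.349
```

```bash
python3 lv.py
```

```text
19.75 Fz 7.19 Fq 7.33 q [1.121 0.01  0.154] rel piv [78.9  0.  -9.8] yaw -85.75 z 66.9
```

Emit:
apply_moves(moves=[[0.3,0,0,0,0,0,0],[0.3,0,0,0,0,0,0]])

```text
time: 19.95
tool_pos: [0.5803, -0.1502, 0.0669]
tool_rot: [0.519, -0.518, 0.48, -0.482]
contact_force: [6.6, 1.3, -0.5]
gripper_width: 0.346
```

```bash
python3 lv.py
```

```text
19.95 Fz 6.65 Fq 6.79 q [ 1.039 -0.022  0.087] rel piv [78.9  0.  -9.8] yaw -85.73 z 66.9
```

The force rose by about 3.6 N above drag, so it is clamped. I'll back off along +z (away from the post), rise and look.

Emit:
apply_moves(moves=[[0.3,0,0,3,0,0,0],[0.3,0,0,6,0,0,0],[0.3,0,0,0,0,0,0],[0.3,0,-20,0,0,0,0],[0.3,0,-40,0,0,0,0],[0.3,0,-45,0,0,0,0],[0.3,0,-45,0,0,0,0],[0.3,-30,0,0,0,0,0],[0.3,-30,0,0,0,0,0],[0.3,0,0,0,0,0,0],[0.3,0,0,0,0,0,0]])

```text
time: 21.05
tool_pos: [0.5833, -0.0892, 0.2158]
tool_rot: [-0.518, 0.519, -0.481, 0.48]
contact_force: [0.2, -0.2, -0.2]
gripper_width: 0.352
```

```bash
python3 lv.py; python3 -c "
from h import *
cv2.imwrite('pics/w6.png',manip.grab_frame('wrist'))"
```

```text
21.05 Fz 0.15 Fq 0.3 q [-0.046  0.     0.034] rel piv [18.3  0.  -2.3] yaw -85.65 z 215.8
```

View pics/w6.png

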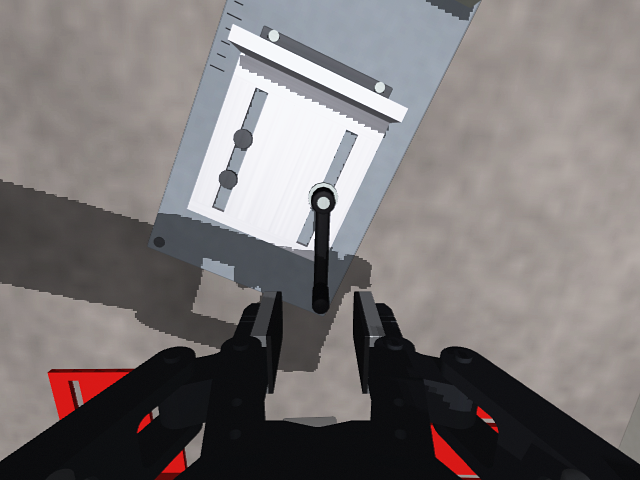

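The wrist view shows the fence against the bar, the washer down on the foot plate and the lever swung clockwise to (320,305). Nothing is touching the gripper. Handing in.

```bash
python3 -c "
from plant import manip
print(manip.job_done())"
```

```text
the job is handed in; nothing more can be done
None
```

I slid the fence onto the stop bar, clamped it with the lever, let go of everything and handed the job in at about 21 s. No verdict came back.

- **Fence:** I gripped it by the wall and slid it about 27.6 mm, with a steady drag of about 3 N. I then held it on the bar at about 7 N total, roughly 4 N above the drag, for about 0.6 s. The push force stayed at or below about 8 N.
- **Lever:** I swung it clockwise by about 47°, pushing on the post with one pad. The drag was about 3.5 N and it began to stiffen at about 40°. I stopped about 3.6 N above the drag and then backed off.
- **Last checks:** After release the force on the tool was about 0 N. The last picture shows no visible gap between the wall and the bar, and the lever where I left it. I never moved near the bottle, box or tube rack.
- **Weak points:**
  - Single force readings were noisy by about ±0.7 N, so I averaged them with the wrist torque.
  - On first contact the push relaxed to about 2 N above the drag, so I pushed again before the final hold.
  - I did not measure flushness to better than about 1° from pictures. It also rests on the small twisting torque during the hold, about 0.1 N m.

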